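# Shut the drip tray and swing its spout to the sink

## Robot

A 6-joint arm with a two-finger parallel gripper is mounted at the origin on the work surface. World frame = base frame: x ahead of the robot, y to its left, z up, the work surface at z = 0. Lengths are in m, angles in rad, forces in N, time in s.
With the tool pointing down it reaches from about 0.425 to 0.95 m from the base axis. Payload 3.5 kg.
Tool frame: the origin (TCP) lies between the finger pads; the fingertips stand 14 mm ahead of it and the grasp point (between the pads) lies 5 mm behind it; z points along the fingers, y is the line along which they close (so a half turn about z gives the same grasp; the last joint's range is limited). The gripper opens to 85 mm and grips with 20 to 120 N. Pads are 22 mm wide; open, the fingers measure 114 mm over their backs; the gripper's body (76 mm by 85 mm) begins 54 mm behind the grasp point. The pads swing forward as they close: fully open they stand 13 mm farther back than shut.
Start: joints at [-1.397, 0.286, 1.577, -0, 1.279, -0.15], TCP at [0.215, -0.64, 0.245] pointing down, gripper open.
Joint ranges: [-2.77, 2.77], [-0.9, 2.22], [0.21, 2.48], [-1.53, 4.67], [0.24, 2.81], [-2.84, 2.84]. Speed limits (rad/s): [2.79, 2.79, 3.14, 3.14, 3.14, 3.14].

## Interface

Orientations are given as a unit quaternion [x, y, z, w].
In Python, from plant import * gives the robot as it stands.
- The arm moves only by the tool step_arm, never from a script. Its argument "commands" is a list of rows, each an object of numbers: "gripper": the gripper's target within -1 to 1 (shut at 1, half-way at 0, fully open at -1); "x", "y", "z": the shift along the tool's x, y, z in mm; "spin": the turn about the tool's z in degrees. A call has exactly 10 rows; each row shifts and turns the commanded pose from where the row before left it, along the tool's axes as they then stand; what a row does not reach is not made up. A row lasts 1/10 s, in which the tool goes at most 50 mm and 8.59 degrees, less where a joint would pass 70% of its speed; a pose out of reach is approached as far as the arm can. A call with a gripper value outside its range is refused whole. The fingers move at their own pace and stop on an object; "force" is the grip in N (left out, the last holds). Time passes only in rows, so rows that do not move let the fingers close, or fill a call up. It gives the time, the measured TCP pose, the force, the opening and the grip force at its end, in the units of the state.
- get_state(): the state, without advancing time (a new reading comes with each control period).
- read_camera(name): name is "scene" or "top"; returns a dict with "color" (384x512x3 uint8, red, green, blue), "z_map" (384x512 float32, m along the optical axis (not along the pixel's ray), 0 where there is no reading), "fx", "fy", "cx", "cy" (pixels), "distortion" ([k1, k2, p1, p2, k3] as OpenCV has them; the pictures are not rectified), "eye" and "attitude" of the camera in the world. Camera axes: x right, y up, looking along -z (the intrinsics and any distortion apply to the point x, -y, -z); pixel columns grow to the right and rows downward; lengths in m; the calibration is good to about 2 mm. A picture is of the moment at which its call begins.
- sign_off(): hands the job in; it is judged then, once.
The state is a dict: "time": time; "qpos": joint angles; "dq": joint speeds; "joint_efforts": joint torques, N m; "eef_pos": TCP position; "tcp_rot": TCP orientation; "contact_force": force on the tool from outside, world axes, zero at the start; "wrist_torque": the same for the moment, N m; "opening": opening from 0.0 (shut) to 1.0 (fully open); "finger_force": force on a finger pad.
Only numpy, scipy, OpenCV 4.12 (cv2) and the standard library are available. Lean on these libraries where they do the work, as an engineer would, in place of code of your own. Each camera call takes 0.05 s, during which the arm holds its last target. There are 200 camera calls.

## Task

With closed fingertips, gently push the drip tray fully home under the plate rack. Then push the tray's swivelling spout round, all the way to its stop, so that it points to the sink side (left, seen from the robot) along the front of the tray. Grip and lift nothing, and leave the beaker, the baking tin and the wooden spoon where they are.

Things in the scene. Friction and masses are not known exactly. Their poses are not given: they have to be found in the camera images.
- rack: White plastic plate rack, fixed; three 170 mm plates stand in it. Origin: on the surface under the middle of its front edge (nearest the robot). Its x points back, away from the robot, y left towards the sink basin, z up. It spans x 0 to 280, y -190 to 190 mm; walls and bars 75 mm high; pegs (to 123 mm high) and plates (to 246 mm) begin 86 mm behind the front edge.
- tray (a joint): How far the grey plastic drip tray is pulled out of the rack towards the robot, in m: 0 = fully home (hard stop), 0.14 = most. It stays where it is left; sliding it takes about 3 N.
- tray_face (a point): Front panel of the drip tray, 350 wide (y), 6 thick, 15 to 65 mm above the surface. This point: centre of its front (robot side) face; axes as the rack's. Home, this face lies 12 mm in front of the rack's front edge. From y = -170 to 20 it is free for pushing; at y = 130 a small outlet (30 mm wide, 54 to 64 mm above the surface) juts out 29 mm, above the spout's pivot.
- spout (a joint): Angle of the spout about its upright pivot, rad: 0 = straight out from the tray towards the robot, negative = towards the right, +1.571 = left stop, along the tray front, pointing to the sink side (the goal). Right stop -0.9. Starts between -0.75 and 0.5. It stays where it is left; turning it takes about 0.05 N m (under 1 N at its end).
- spout_pivot (a point): Spout's pivot axis, 36 mm above the surface; carried by the tray: in the tray_face frame at x = -22, y = 130 mm. The round hub there has a radius of 19 mm.
- spout_end (a point): Middle of the spout's free end, 100 mm from the pivot, 36 mm above the surface. The spout is a straight open grey plastic trough, 32 mm wide, from 22 to 50 mm above the surface, so its side walls can be pushed with fingertips beside it.
- beaker: Pink plastic beaker, 68 mm wide at the rim, 95 mm high, standing to the left of the tray front. Origin: centre of its underside. Leave it.
- tin: Aluminium baking tin, 180 x 110 x 50 mm, standing to the right of the tray front, long side front to back. Origin: centre of its underside. Leave it.
- spoon: Wooden spoon, 240 mm long, lying to the left of the rack, roughly front to back. Leave it.

How it is judged:
By the outcome, as a careful person would: the job done as asked, in the order asked, and still so for the second after the job is handed in, with the robot touching nothing.
It also fails if it takes over 51 s, if anything falls off the work surface, if the arm or the gripper's body presses on something with over 40 N, if the wrist force passes 120 N, or if a joint passes its speed limit or range.

## Working session

There is one attempt and no reset: what is moved stays moved. The work goes in short steps, Python scripts to look and compute and a tool call to move; the robot and the scene stay as the last step left them, time stands still between calls to the robot, and variables do not carry over. Pictures are saved under pics/ and viewed, at most 10 in all, crops included, and the job is handed in when it is done.

Besides the shell and the picture viewer there is one more tool, called after "Emit:" by a JSON object that holds its "method" and its "body", one argument or row to a line. step_arm: Moves the arm, as the interface text tells. Its arguments: {"type":"object","properties":{"commands":{"type":"array"},"force":{"type":"number"}},"required":["commands"]}

```bash
mkdir -p pics; cat > h.py <<'E'
from plant import *
import numpy as np, cv2
from scipy.spatial.transform import Rotation as R
def shot(name,fn):
    c=read_camera(name)
    cv2.imwrite(fn,cv2.cvtColor(c["color"],cv2.COLOR_RGB2BGR)); np.savez(fn[:-4]+".npz",**c); return c
def att(c):
    a=np.array(c["attitude"],float)
    return a if a.shape==(3,3) else R.from_quat(a).as_matrix()
def rays(c,px):
    K=np.array([[c["fx"],0,c["cx"]],[0,c["fy"],c["cy"]],[0,0,1.]])
    n=cv2.undistortPoints(np.array(px,float).reshape(-1,1,2),K,np.array(c["distortion"],float)).reshape(-1,2)
    d=np.c_[n[:,0],-n[:,1],-np.ones(len(n))]
    return d@att(c).T
def plane(c,px,z):
    d=rays(c,px); e=np.array(c["eye"]); return e+d*((z-e[2])/d[:,2])[:,None]
def zmap(c):
    h,w=c["z_map"].shape; u,v=np.meshgrid(np.arange(w),np.arange(h))
    d=rays(c,np.c_[u.ravel(),v.ravel()]); return (np.array(c["eye"])+d*c["z_map"].reshape(-1,1)).reshape(h,w,3)
E
python3 - <<'E'
from h import *
for n in("scene","top"):
    c=shot(n,f"pics/{n}1.png"); print(n,c["eye"],c["attitude"],c["fx"],c["distortion"])
s=get_state(); print(s)
E
```

```text
scene [ 1.24858383 -0.37726607  0.8253778 ] [0.31616188 0.19549139 0.50678547 0.77781313] 422.22841309306193 [0.0177023 0.        0.        0.        0.       ]
top [ 0.3346644  -0.07007587  1.24150941] [-0.07461035  0.07186666  0.70554419 -0.70105341] 424.9986368892539 [0.0112849 0.        0.        0.        0.       ]
{'time': 0.1, 'qpos': array([-1.39702364e+00,  2.87096102e-01,  1.57806317e+00,  2.96439233e-05,
        1.27861175e+00, -1.49984465e-01]), 'dq': array([-0.00017143, -0.00213118, -0.00405559, -0.00053829,  0.00122169,
        0.0011292 ]), 'joint_efforts': array([ 2.81664798e-04, -4.07298625e+01, -2.93699187e+01, -1.38449163e-04,
        3.38605794e-03, -1.79056565e-05]), 'eef_pos': array([ 0.21468142, -0.63933998,  0.24405515]), 'tcp_rot': array([ 9.86926355e-01,  1.61168182e-01,  1.23351974e-06, -1.08927641e-03]), 'contact_force': array([ 0.4681792 , -0.36400613, -0.38840015]), 'wrist_torque': array([ 0.00602125,  0.00301155, -0.01002811]), 'finger_force': 0.0, 'opening': 1.0009932104703105}
```

View pics/top1.png

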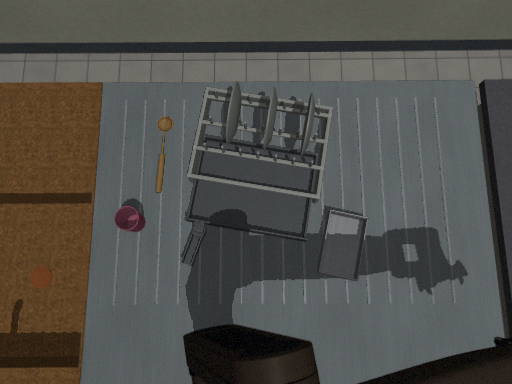

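View pics/scene1.png

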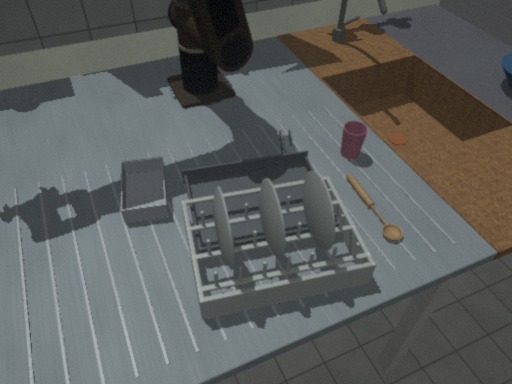

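The top view shows the rack's front edge running from about (190,178) to (319,199) and the tray front from about (186,220) to (306,240). The spout runs from (200,222) to (187,263), the beaker is at (128,218) and the tin at (343,243). I'll measure these now.

```bash
python3 - <<'E'
from h import *
c=dict(np.load("pics/top1.npz")); P=zmap(c); 
print("rack front",plane(c,[(189,178),(319,200),(206,89),(332,107)],.075)[:,:2])
print("tray",plane(c,[(186,221),(306,241)],.065)[:,:2])
print("spout end",plane(c,[(182,262),(193,265),(187,263)],.05)[:,:2])
print("tin",plane(c,[(332,207),(367,215),(318,273),(357,280)],.05)[:,:2])
print("beaker",plane(c,[(128,218)],.095)[:,:2])
for u,v in [(189,178),(319,200),(200,221),(250,231),(195,244),(128,210),(343,240)]: print(u,v,P[v,u])
im=cv2.imread("pics/top1.png")[160:300,100:380]
im=cv2.convertScaleAbs(im,alpha=2.0,beta=20)
cv2.imwrite("pics/crop1.png",cv2.resize(im,None,fx=2.85,fy=2.85,interpolation=cv2.INTER_CUBIC))
E
```

```text
rack front [[ 0.6182081   0.12432504]
 [ 0.55254291 -0.24025644]
 [ 0.88816406  0.08124414]
 [ 0.82860671 -0.2881006 ]]
tray [[ 0.49737193  0.13103754]
 [ 0.43965779 -0.20171832]]
spout end [[0.38527242 0.14138957]
 [0.37688854 0.11073282]
 [0.3824499  0.12747198]]
tin [[ 0.53675741 -0.28002936]
 [ 0.51320979 -0.37777395]
 [ 0.35313051 -0.23370575]
 [ 0.33378084 -0.33966665]]
beaker [[0.50253298 0.28393712]]
189 178 [0.62200913 0.12693108 0.05936241]
319 200 [ 0.56548901 -0.25036838  0.0056873 ]
200 221 [0.49729691 0.09218564 0.06362721]
250 231 [ 0.47121291 -0.04683544  0.03899071]
195 244 [0.43667654 0.1102532  0.02547088]
128 210 [0.53118207 0.29754958 0.0551084 ]
343 240 [ 0.44697363 -0.31499884  0.00824087]
```

View pics/crop1.png

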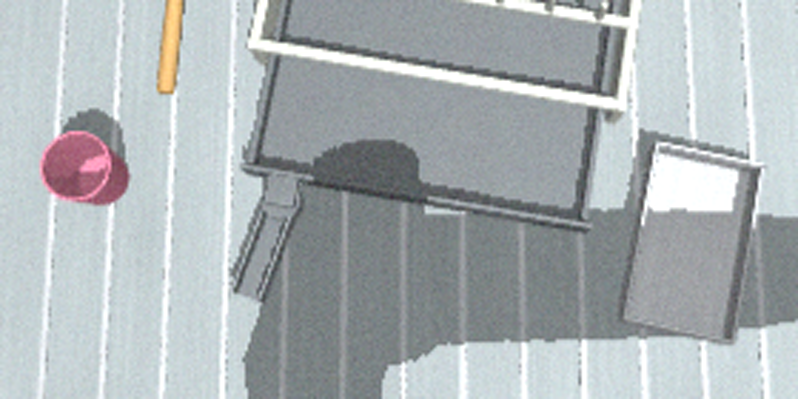

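Emit:
{"method": "step_arm", "body": {
  "commands": [
    {"gripper": 1, "spin": 7.15, "z": 20},
    {"gripper": 1, "spin": 7.15, "z": 20},
    {"gripper": 1, "spin": 7.15, "z": 20},
    {"gripper": 1, "spin": 7.15, "z": 20},
    {"gripper": 1, "y": -45, "x": 9.5},
    {"gripper": 1, "y": -45, "x": 9.5},
    {"gripper": 1, "y": -45, "x": 9.5},
    {"gripper": 1, "y": -45, "x": 9.5},
    {"gripper": 1, "y": -45, "x": 9.5},
    {"gripper": 1, "y": -45, "x": 9.5}
  ],
  "force": 20
}}

```text
invalid input
```

Emit:
{"method": "step_arm", "body": {
  "commands": [
    {"gripper": 1, "y": -45, "x": 9.5},
    {"gripper": 1, "y": -45, "x": 9.5},
    {"gripper": 1, "y": -45, "x": 9.5},
    {"gripper": 1, "y": -45, "x": 9.5},
    {"gripper": 1, "y": -45, "x": 9.5},
    {"gripper": 1, "y": -40, "x": 9},
    {"gripper": 1},
    {"gripper": 1},
    {"gripper": 1},
    {"gripper": 1}
  ]
}}

```text
invalid input
```

Emit:
{"method": "step_arm", "body": {
  "commands": [
    {"gripper": 1, "x": 0, "y": 0, "z": 20, "spin": 7.15},
    {"gripper": 1, "x": 0, "y": 0, "z": 20, "spin": 7.15},
    {"gripper": 1, "x": 0, "y": 0, "z": 20, "spin": 7.15},
    {"gripper": 1, "x": 0, "y": 0, "z": 20, "spin": 7.15},
    {"gripper": 1, "x": 9.5, "y": -45, "z": 0, "spin": 0},
    {"gripper": 1, "x": 9.5, "y": -45, "z": 0, "spin": 0},
    {"gripper": 1, "x": 9.5, "y": -45, "z": 0, "spin": 0},
    {"gripper": 1, "x": 9.5, "y": -45, "z": 0, "spin": 0},
    {"gripper": 1, "x": 9.5, "y": -45, "z": 0, "spin": 0},
    {"gripper": 1, "x": 9.5, "y": -45, "z": 0, "spin": 0}
  ],
  "force": 20
}}

```text
time: 1.1
eef_pos: [0.3182, -0.3819, 0.1648]
tcp_rot: [0.996, -0.088, -0.0, -0.0]
contact_force: [1.4, 0.0, 0.1]
opening: 0.003
finger_force: 0.0
```

Emit:
{"method": "step_arm", "body": {
  "commands": [
    {"gripper": 1, "x": 9.5, "y": -44, "z": 0, "spin": 0},
    {"gripper": 1, "x": 9.5, "y": -44, "z": 0, "spin": 0},
    {"gripper": 1, "x": 9.5, "y": -44, "z": 0, "spin": 0},
    {"gripper": 1, "x": 9.5, "y": -44, "z": 0, "spin": 0},
    {"gripper": 1, "x": 9.5, "y": -44, "z": 0, "spin": 0},
    {"gripper": 1, "x": 8, "y": -40, "z": 0, "spin": 0},
    {"gripper": 1, "x": 0, "y": 0, "z": 0, "spin": 0},
    {"gripper": 1, "x": 0, "y": 0, "z": 0, "spin": 0},
    {"gripper": 1, "x": 0, "y": 0, "z": 0, "spin": 0},
    {"gripper": 1, "x": 0, "y": 0, "z": 0, "spin": 0}
  ]
}}

```text
time: 2.1
eef_pos: [0.4177, -0.1387, 0.1653]
tcp_rot: [0.996, -0.089, -0.0, 0.0]
contact_force: [0.4, 0.0, 0.5]
opening: -0.002
finger_force: 0.0
```

```bash
python3 - <<'E'
from h import *
c=shot("scene","pics/scene2.png"); s=get_state(); print(s["eef_pos"],s["contact_force"])
im=cv2.convertScaleAbs(cv2.imread("pics/scene2.png")[60:260,100:420],alpha=1.8,beta=20)
cv2.imwrite("pics/crop2.png",cv2.resize(im,None,fx=2.5,fy=2.5,interpolation=cv2.INTER_CUBIC))
E
```

```text
[ 0.4177318  -0.13874538  0.16527878] [ 0.1460084   0.01146802 -0.04645911]
```

View pics/crop2.png

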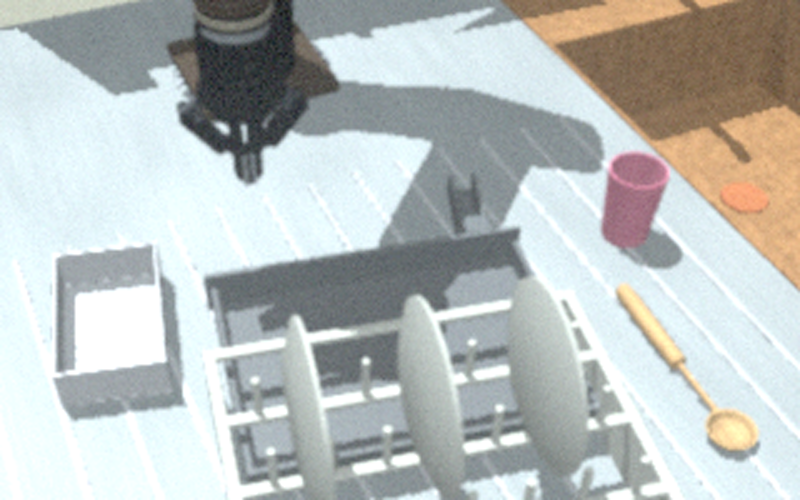

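The closed fingers hang in front of the tray near crop pixel (248,165), with the tray's front edge behind them from (207,278) to (520,232). I'll lower them in front of the panel.

Emit:
{"method": "step_arm", "body": {
  "commands": [
    {"gripper": 1, "x": 0, "y": 0, "z": 20, "spin": 0},
    {"gripper": 1, "x": 0, "y": 0, "z": 20, "spin": 0},
    {"gripper": 1, "x": 0, "y": 0, "z": 20, "spin": 0},
    {"gripper": 1, "x": 0, "y": 0, "z": 20, "spin": 0},
    {"gripper": 1, "x": 0, "y": 0, "z": 15, "spin": 0},
    {"gripper": 1, "x": 0, "y": 0, "z": 12, "spin": 0},
    {"gripper": 1, "x": 0, "y": 0, "z": 4, "spin": 0},
    {"gripper": 1, "x": 0, "y": 0, "z": 0, "spin": 0},
    {"gripper": 1, "x": 0, "y": 0, "z": 0, "spin": 0},
    {"gripper": 1, "x": 0, "y": 0, "z": 0, "spin": 0}
  ]
}}

```text
time: 3.15
eef_pos: [0.4187, -0.1381, 0.0552]
tcp_rot: [0.996, -0.088, 0.001, 0.0]
contact_force: [0.3, -0.6, 0.6]
opening: -0.002
finger_force: 0.0
```

```bash
python3 - <<'E'
from h import *
c=dict(np.load("pics/scene2.npz"))
print(plane(c,[(182.8,171.2),(308,152.8)],.065)[:,:2])
print("rack fl/fr, z75",plane(c,[(100+207/2.5,60+352/2.5),(100+572/2.5,60+293/2.5)],.075)[:,:2])
E
```

```text
[[ 0.45281245 -0.20328126]
 [ 0.517591    0.13302   ]]
rack fl/fr, z75 [[ 0.56172843 -0.23711555]
 [ 0.63076607  0.12860163]]
```

Emit:
{"method": "step_arm", "body": {
  "commands": [
    {"gripper": 1, "x": 6, "y": 0, "z": 0, "spin": 0},
    {"gripper": 1, "x": 6, "y": 0, "z": 0, "spin": 0},
    {"gripper": 1, "x": 6, "y": 0, "z": 0, "spin": 0},
    {"gripper": 1, "x": 6, "y": 0, "z": 0, "spin": 0},
    {"gripper": 1, "x": 6, "y": 0, "z": 0, "spin": 0},
    {"gripper": 1, "x": 6, "y": 0, "z": 0, "spin": 0},
    {"gripper": 1, "x": 6, "y": 0, "z": 0, "spin": 0},
    {"gripper": 1, "x": 6, "y": 0, "z": 0, "spin": 0},
    {"gripper": 1, "x": 6, "y": 0, "z": 0, "spin": 0},
    {"gripper": 1, "x": 6, "y": 0, "z": 0, "spin": 0}
  ]
}}

```text
time: 4.15
eef_pos: [0.4773, -0.148, 0.0541]
tcp_rot: [0.996, -0.088, -0.0, -0.0]
contact_force: [-4.6, -0.1, 1.8]
opening: -0.001
finger_force: 1.7
```

Emit:
{"method": "step_arm", "body": {
  "commands": [
    {"gripper": 1, "x": 5, "y": 0, "z": 0, "spin": 0},
    {"gripper": 1, "x": 5, "y": 0, "z": 0, "spin": 0},
    {"gripper": 1, "x": 5, "y": 0, "z": 0, "spin": 0},
    {"gripper": 1, "x": 5, "y": 0, "z": 0, "spin": 0},
    {"gripper": 1, "x": 5, "y": 0, "z": 0, "spin": 0},
    {"gripper": 1, "x": 4, "y": 0, "z": 0, "spin": 0},
    {"gripper": 1, "x": 4, "y": 0, "z": 0, "spin": 0},
    {"gripper": 1, "x": 4, "y": 0, "z": 0, "spin": 0},
    {"gripper": 1, "x": 4, "y": 0, "z": 0, "spin": 0},
    {"gripper": 1, "x": 4, "y": 0, "z": 0, "spin": 0}
  ]
}}

```text
time: 5.15
eef_pos: [0.5215, -0.156, 0.0541]
tcp_rot: [0.996, -0.088, -0.0, -0.0]
contact_force: [-3.7, -0.5, -1.7]
opening: 0.001
finger_force: 1.7
```

Emit:
{"method": "step_arm", "body": {
  "commands": [
    {"gripper": 1, "x": 2, "y": 0, "z": 0, "spin": 0},
    {"gripper": 1, "x": 2, "y": 0, "z": 0, "spin": 0},
    {"gripper": 1, "x": 2, "y": 0, "z": 0, "spin": 0},
    {"gripper": 1, "x": 2, "y": 0, "z": 0, "spin": 0},
    {"gripper": 1, "x": 2, "y": 0, "z": 0, "spin": 0},
    {"gripper": 1, "x": 1, "y": 0, "z": 0, "spin": 0},
    {"gripper": 1, "x": 1, "y": 0, "z": 0, "spin": 0},
    {"gripper": 1, "x": 1, "y": 0, "z": 0, "spin": 0},
    {"gripper": 1, "x": 1, "y": 0, "z": 0, "spin": 0},
    {"gripper": 1, "x": 1, "y": 0, "z": 0, "spin": 0}
  ]
}}

```text
time: 6.15
eef_pos: [0.5362, -0.1585, 0.0543]
tcp_rot: [0.996, -0.088, -0.0, -0.0]
contact_force: [-3.5, 0.1, -2.0]
opening: 0.001
finger_force: 1.5
```

Emit:
{"method": "step_arm", "body": {
  "commands": [
    {"gripper": 1, "x": 1, "y": 0, "z": 0, "spin": 0},
    {"gripper": 1, "x": 1, "y": 0, "z": 0, "spin": 0},
    {"gripper": 1, "x": 1, "y": 0, "z": 0, "spin": 0},
    {"gripper": 1, "x": 1, "y": 0, "z": 0, "spin": 0},
    {"gripper": 1, "x": 1, "y": 0, "z": 0, "spin": 0},
    {"gripper": 1, "x": 1, "y": 0, "z": 0, "spin": 0},
    {"gripper": 1, "x": 0.5, "y": 0, "z": 0, "spin": 0},
    {"gripper": 1, "x": 0.5, "y": 0, "z": 0, "spin": 0},
    {"gripper": 1, "x": 0.5, "y": 0, "z": 0, "spin": 0},
    {"gripper": 1, "x": 0.5, "y": 0, "z": 0, "spin": 0}
  ]
}}

```text
time: 7.15
eef_pos: [0.5441, -0.16, 0.0543]
tcp_rot: [0.996, -0.088, -0.0, -0.0]
contact_force: [-2.6, 1.1, -1.9]
opening: 0.003
finger_force: 1.5
```

Emit:
{"method": "step_arm", "body": {
  "commands": [
    {"gripper": 1, "x": 1, "y": 0, "z": 0, "spin": 0},
    {"gripper": 1, "x": 1, "y": 0, "z": 0, "spin": 0},
    {"gripper": 1, "x": 1, "y": 0, "z": 0, "spin": 0},
    {"gripper": 1, "x": 1, "y": 0, "z": 0, "spin": 0},
    {"gripper": 1, "x": 0.5, "y": 0, "z": 0, "spin": 0},
    {"gripper": 1, "x": 0.5, "y": 0, "z": 0, "spin": 0},
    {"gripper": 1, "x": 0.5, "y": 0, "z": 0, "spin": 0},
    {"gripper": 1, "x": 0.5, "y": 0, "z": 0, "spin": 0},
    {"gripper": 1, "x": 0.5, "y": 0, "z": 0, "spin": 0},
    {"gripper": 1, "x": 0.5, "y": 0, "z": 0, "spin": 0}
  ]
}}

```text
time: 8.15
eef_pos: [0.547, -0.1605, 0.0544]
tcp_rot: [0.996, -0.087, -0.006, -0.001]
contact_force: [-17.8, 2.3, 10.5]
opening: 0.003
finger_force: 9.1
```

The tray reached its hard stop: the force rose to about 18 N with no further travel. I'll back off and lift.

Emit:
{"method": "step_arm", "body": {
  "commands": [
    {"gripper": 1, "x": -5, "y": 0, "z": 0, "spin": 0},
    {"gripper": 1, "x": -10, "y": 0, "z": 0, "spin": 0},
    {"gripper": 1, "x": -20, "y": 0, "z": 0, "spin": 0},
    {"gripper": 1, "x": -20, "y": 0, "z": 0, "spin": 0},
    {"gripper": 1, "x": 0, "y": 0, "z": -20, "spin": 0},
    {"gripper": 1, "x": 0, "y": 0, "z": -25, "spin": 0},
    {"gripper": 1, "x": 0, "y": 0, "z": -25, "spin": 0},
    {"gripper": 1, "x": 0, "y": 0, "z": 0, "spin": 0},
    {"gripper": 1, "x": 0, "y": 0, "z": 0, "spin": 0},
    {"gripper": 1, "x": 0, "y": 0, "z": 0, "spin": 0}
  ]
}}

```text
time: 9.15
eef_pos: [0.4964, -0.1514, 0.1235]
tcp_rot: [0.996, -0.088, -0.0, -0.0]
contact_force: [-1.4, 0.3, -0.9]
opening: 0.003
finger_force: 0.0
```

```bash
python3 - <<'E'
from h import *
ims=[]
for n,(y,x) in(("top",(150,110)),("scene",(80,150))):
    c=shot(n,f"pics/{n}3.png")
    im=cv2.convertScaleAbs(cv2.imread(f"pics/{n}3.png")[y:y+100,x:x+220],alpha=1.8,beta=20)
    ims.append(cv2.resize(im,None,fx=2.9,fy=2.9,interpolation=cv2.INTER_CUBIC))
cv2.imwrite("pics/crop3.png",np.vstack(ims)); s=get_state(); print(s["eef_pos"],s["contact_force"])
E
```

```text
[ 0.49612011 -0.15125356  0.1229491 ] [-0.27736896  0.07441952 -0.16724865]
```

View pics/crop3.png

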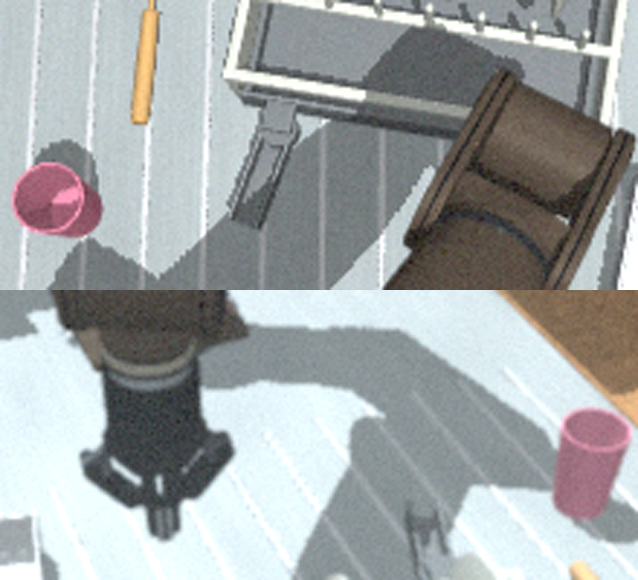

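The tray is home, with its front lying along the rack edge. In the top crop the spout runs from the hub near (278,122) to its end at (230,219)–(260,228). I'll convert this to world coordinates.

```bash
python3 - <<'E'
from h import *
c=dict(np.load("pics/top3.npz")); f=lambda p:np.array(p)/2.9+[110,150]
e=plane(c,f([(230,219),(260,228)]),.05)[:,:2]; print("end",e,e.mean(0))
k=plane(c,f([(225,76),(612,135)]),.075)[:,:2]
yaw=-.18; X=np.array([np.cos(yaw),np.sin(yaw)]);Y=np.array([-X[1],X[0]])
rackL=k[0]; print("rack left corner",rackL)
# face from contact force: TCP(.547,-.1605)+11mm ; rack y of left corner = +190
for L in (rackL,np.array([.631,.1286])):
    yo=L@Y-.19; face=(np.array([.547,-.1605])@X)+.011
    piv=(face-.022)*X+(yo+.13)*Y
    d=e.mean(0)-piv; print("piv",piv,"len",np.hypot(*d),"ang",np.arctan2(d@Y,-d@X), "rackfront x chk",L@X-face)
E
```

```text
end [[0.48656798 0.12390713]
 [0.47760053 0.09456362]] [0.48208425 0.10923537]
rack left corner [0.62344863 0.12846102]
piv [0.57878301 0.07560351] len 0.10238042315594278 ang 0.15471393830910662 rackfront x chk 0.012480934875907512
piv [0.57904952 0.07706811] len 0.10216161461576939 ang 0.14031594734667366 rackfront x chk 0.019885420516796315
```

Emit:
{"method": "step_arm", "body": {
  "commands": [
    {"gripper": 1, "x": -4, "y": -25, "z": 0, "spin": 0},
    {"gripper": 1, "x": -5, "y": -35, "z": 0, "spin": 0},
    {"gripper": 1, "x": -5, "y": -35, "z": 0, "spin": 0},
    {"gripper": 1, "x": -5, "y": -35, "z": 0, "spin": 0},
    {"gripper": 1, "x": -5, "y": -35, "z": 0, "spin": 0},
    {"gripper": 1, "x": -5, "y": -33, "z": 0, "spin": 0},
    {"gripper": 1, "x": 0, "y": 0, "z": 20, "spin": 0},
    {"gripper": 1, "x": 0, "y": 0, "z": 20, "spin": 0},
    {"gripper": 1, "x": 0, "y": 0, "z": 0, "spin": 0},
    {"gripper": 1, "x": 0, "y": 0, "z": 0, "spin": 0}
  ]
}}

```text
time: 10.25
eef_pos: [0.5022, 0.0484, 0.0835]
tcp_rot: [0.996, -0.088, -0.001, -0.0]
contact_force: [-0.8, 1.1, 0.0]
opening: 0.002
finger_force: 0.0
```

```bash
python3 - <<'E'
from h import *
s=get_state(); p=s["eef_pos"]; yaw=-.18; X=np.array([np.cos(yaw),np.sin(yaw)]);Y=np.array([-X[1],X[0]])
d=p[:2]-[.579,.0763]; cur=np.array([d@X,d@Y])*1e3; print("cur a,b",cur,p)
tx=2*np.arctan2(s["tcp_rot"][1],s["tcp_rot"][0]); print("tool yaw",tx)
dl=yaw-tx # tray yaw rel. to tool
def C(t,r=70): return r*np.array([-np.cos(t),np.sin(t)])-(16+11*abs(np.sin(t))+14.5*abs(np.cos(t)))*np.array([np.sin(t),np.cos(t)])
prev=cur
for t in np.r_[.15,np.linspace(.25,1.571,14)]:
    q=C(t); v=q-prev; prev=q
    w=v[0]*X+v[1]*Y; T=np.array([np.cos(tx),np.sin(tx)])
    print(round(t,2),q.round(1),"tool dx,dy",round(w@T,1),round(-(w@[-T[1],T[0]]),1))
E
```

```text
cur a,b [-70.58234286 -41.16878276] [0.50218758 0.04843268 0.08350864]
tool yaw -0.17544994953979207
0.15 [-74.  -21.2] tool dx,dy -3.3 -20.0
0.25 [-75.9 -14.4] tool dx,dy -1.9 -6.7
0.35 [-77.2  -7.2] tool dx,dy -1.3 -7.2
0.45 [-77.8   0.2] tool dx,dy -0.5 -7.5
0.55 [-77.5   7.9] tool dx,dy 0.3 -7.7
0.66 [-76.3  15.6] tool dx,dy 1.2 -7.7
0.76 [-74.3  23.4] tool dx,dy 2.1 -7.7
0.86 [-71.3  31. ] tool dx,dy 3.0 -7.6
0.96 [-67.4  38.3] tool dx,dy 3.9 -7.3
1.06 [-62.6  45.3] tool dx,dy 4.8 -6.9
1.16 [-56.9  51.7] tool dx,dy 5.7 -6.4
1.27 [-50.4  57.5] tool dx,dy 6.5 -5.8
1.37 [-43.2  62.6] tool dx,dy 7.2 -5.0
1.47 [-35.4  66.8] tool dx,dy 7.9 -4.2
1.57 [-27.  70.] tool dx,dy 8.4 -3.2
```

Emit:
{"method": "step_arm", "body": {
  "commands": [
    {"gripper": 1, "x": 0, "y": 0, "z": 15, "spin": 0},
    {"gripper": 1, "x": 0, "y": 0, "z": 15, "spin": 0},
    {"gripper": 1, "x": 0, "y": 0, "z": 10, "spin": 0},
    {"gripper": 1, "x": 0, "y": 0, "z": 0, "spin": 0},
    {"gripper": 1, "x": -1, "y": -6, "z": 0, "spin": 0},
    {"gripper": 1, "x": -1, "y": -6, "z": 0, "spin": 0},
    {"gripper": 1, "x": -1, "y": -5, "z": 0, "spin": 0},
    {"gripper": 1, "x": -1, "y": -4, "z": 0, "spin": 0},
    {"gripper": 1, "x": -1, "y": -3, "z": 0, "spin": 0},
    {"gripper": 1, "x": -1, "y": -3, "z": 0, "spin": 0}
  ]
}}

```text
time: 11.25
eef_pos: [0.5016, 0.0763, 0.0445]
tcp_rot: [0.996, -0.087, 0.0, 0.0]
contact_force: [0.8, -1.1, 0.5]
opening: -0.0
finger_force: 0.3
```

Emit:
{"method": "step_arm", "body": {
  "commands": [
    {"gripper": 1, "x": -0.6, "y": -3.6, "z": 0, "spin": 0},
    {"gripper": 1, "x": -0.6, "y": -3.6, "z": 0, "spin": 0},
    {"gripper": 1, "x": -0.2, "y": -3.8, "z": 0, "spin": 0},
    {"gripper": 1, "x": -0.2, "y": -3.8, "z": 0, "spin": 0},
    {"gripper": 1, "x": 0.1, "y": -3.8, "z": 0, "spin": 0},
    {"gripper": 1, "x": 0.2, "y": -3.8, "z": 0, "spin": 0},
    {"gripper": 1, "x": 0.6, "y": -3.9, "z": 0, "spin": 0},
    {"gripper": 1, "x": 0.6, "y": -3.9, "z": 0, "spin": 0},
    {"gripper": 1, "x": 1, "y": -3.8, "z": 0, "spin": 0},
    {"gripper": 1, "x": 1, "y": -3.8, "z": 0, "spin": 0}
  ]
}}

```text
time: 12.25
eef_pos: [0.5101, 0.1132, 0.0443]
tcp_rot: [0.996, -0.088, -0.0, 0.0]
contact_force: [-0.1, -0.6, -0.5]
opening: -0.005
finger_force: 0.3
```

Emit:
{"method": "step_arm", "body": {
  "commands": [
    {"gripper": 1, "x": 1.5, "y": -3.8, "z": 0, "spin": 0},
    {"gripper": 1, "x": 1.5, "y": -3.8, "z": 0, "spin": 0},
    {"gripper": 1, "x": 2, "y": -3.7, "z": 0, "spin": 0},
    {"gripper": 1, "x": 2, "y": -3.6, "z": 0, "spin": 0},
    {"gripper": 1, "x": 2.4, "y": -3.5, "z": 0, "spin": 0},
    {"gripper": 1, "x": 2.4, "y": -3.4, "z": 0, "spin": 0},
    {"gripper": 1, "x": 2.8, "y": -3.2, "z": 0, "spin": 0},
    {"gripper": 1, "x": 2.9, "y": -3.2, "z": 0, "spin": 0},
    {"gripper": 1, "x": 3.2, "y": -2.9, "z": 0, "spin": 0},
    {"gripper": 1, "x": 3.3, "y": -2.9, "z": 0, "spin": 0}
  ]
}}

```text
time: 13.25
eef_pos: [0.5398, 0.1424, 0.0442]
tcp_rot: [0.996, -0.088, -0.0, 0.0]
contact_force: [-0.0, -0.2, 0.3]
opening: 0.002
finger_force: 0.3
```

Emit:
{"method": "step_arm", "body": {
  "commands": [
    {"gripper": 1, "x": 3.6, "y": -2.5, "z": 0, "spin": 0},
    {"gripper": 1, "x": 3.6, "y": -2.5, "z": 0, "spin": 0},
    {"gripper": 1, "x": 3, "y": -1.6, "z": 0, "spin": 0},
    {"gripper": 1, "x": 3, "y": -1.6, "z": 0, "spin": 0},
    {"gripper": 1, "x": 2, "y": -1, "z": 0, "spin": 0},
    {"gripper": 1, "x": 2, "y": -0.8, "z": 0, "spin": 0},
    {"gripper": 1, "x": 1, "y": -0.5, "z": 0, "spin": 0},
    {"gripper": 1, "x": 1, "y": -0.4, "z": 0, "spin": 0},
    {"gripper": 1, "x": 1, "y": 0, "z": 0, "spin": 0},
    {"gripper": 1, "x": 1, "y": 0, "z": 0, "spin": 0}
  ]
}}

```text
time: 14.25
eef_pos: [0.5624, 0.1494, 0.0443]
tcp_rot: [0.996, -0.088, -0.0, -0.0]
contact_force: [-1.3, 1.1, 0.9]
opening: 0.002
finger_force: 0.4
```

Emit:
{"method": "step_arm", "body": {
  "commands": [
    {"gripper": 1, "x": 1, "y": 0, "z": 0, "spin": 0},
    {"gripper": 1, "x": 1, "y": 0, "z": 0, "spin": 0},
    {"gripper": 1, "x": 0.5, "y": 0, "z": 0, "spin": 0},
    {"gripper": 1, "x": 0.5, "y": 0, "z": 0, "spin": 0},
    {"gripper": 1, "x": 0.5, "y": 0, "z": 0, "spin": 0},
    {"gripper": 1, "x": 0.5, "y": 0, "z": 0, "spin": 0},
    {"gripper": 1, "x": 0.5, "y": 0, "z": 0, "spin": 0},
    {"gripper": 1, "x": 0.5, "y": 0, "z": 0, "spin": 0},
    {"gripper": 1, "x": 0, "y": 0, "z": 0, "spin": 0},
    {"gripper": 1, "x": 0, "y": 0, "z": 0, "spin": 0}
  ]
}}

```text
time: 15.25
eef_pos: [0.564, 0.1492, 0.0441]
tcp_rot: [0.996, -0.088, -0.005, 0.0]
contact_force: [-10.9, 3.1, 7.6]
opening: 0.005
finger_force: 5.7
```

The spout is at its stop: the force is 11 N with no further travel. I'll back straight off, lift, and move clear so the camera can see it.

Emit:
{"method": "step_arm", "body": {
  "commands": [
    {"gripper": 1, "x": -4, "y": 0, "z": 0, "spin": 0},
    {"gripper": 1, "x": -10, "y": 0, "z": 0, "spin": 0},
    {"gripper": 1, "x": -15, "y": 0, "z": 0, "spin": 0},
    {"gripper": 1, "x": -15, "y": 0, "z": 0, "spin": 0},
    {"gripper": 1, "x": 0, "y": 0, "z": -25, "spin": 0},
    {"gripper": 1, "x": 0, "y": 0, "z": -40, "spin": 0},
    {"gripper": 1, "x": 0, "y": 0, "z": -40, "spin": 0},
    {"gripper": 1, "x": -5, "y": 35, "z": -20, "spin": 0},
    {"gripper": 1, "x": -5, "y": 45, "z": 0, "spin": 0},
    {"gripper": 1, "x": -5, "y": 45, "z": 0, "spin": 0}
  ]
}}

```text
time: 16.25
eef_pos: [0.4877, 0.0344, 0.1709]
tcp_rot: [0.996, -0.087, 0.002, 0.0]
contact_force: [-0.3, -0.4, -0.8]
opening: 0.001
finger_force: 0.0
```

Emit:
{"method": "step_arm", "body": {
  "commands": [
    {"gripper": 1, "x": -5, "y": 45, "z": 0, "spin": 0},
    {"gripper": 1, "x": -5, "y": 45, "z": 0, "spin": 0},
    {"gripper": 1, "x": 0, "y": 45, "z": 0, "spin": 0},
    {"gripper": 1, "x": 0, "y": 0, "z": 0, "spin": 0},
    {"gripper": 1, "x": 0, "y": 0, "z": 0, "spin": 0},
    {"gripper": 1, "x": 0, "y": 0, "z": 0, "spin": 0},
    {"gripper": 1, "x": 0, "y": 0, "z": 0, "spin": 0},
    {"gripper": 1, "x": 0, "y": 0, "z": 0, "spin": 0},
    {"gripper": 1, "x": 0, "y": 0, "z": 0, "spin": 0},
    {"gripper": 1, "x": 0, "y": 0, "z": 0, "spin": 0}
  ]
}}

```text
time: 17.25
eef_pos: [0.4542, -0.095, 0.1693]
tcp_rot: [0.996, -0.087, -0.0, -0.0]
contact_force: [0.1, 0.2, -0.2]
opening: 0.002
finger_force: 0.0
```

```bash
python3 - <<'E'
from h import *
c=shot("top","pics/top4.png"); s=get_state(); print(s["eef_pos"],s["contact_force"])
im=cv2.convertScaleAbs(cv2.imread("pics/top4.png")[140:290,100:380],alpha=2,beta=20)
cv2.imwrite("pics/crop4.png",cv2.resize(im,None,fx=2.8,fy=2.8,interpolation=cv2.INTER_CUBIC))
E
```

```text
[ 0.45413711 -0.09516444  0.1692968 ] [ 0.44430762 -0.05306495 -0.32448129]
```

View pics/crop4.png

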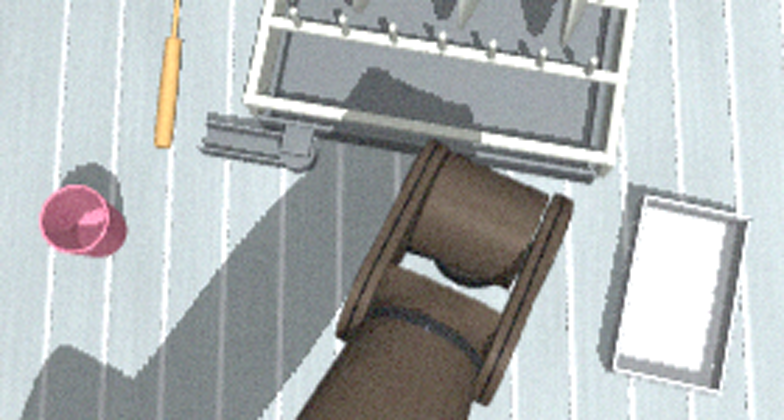

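The spout lies along the tray front, from its hub at (300,145) to its end at (205,132), parallel to the rack edge. The beaker (75,220), tin (680,290) and spoon are where they were. One last numeric check, then I'll hand in.

```bash
python3 - <<'E'
from h import *
c=dict(np.load("pics/top4.npz")); f=lambda p:np.array(p)/2.8+[100,140]
X=np.array([np.cos(-.18),np.sin(-.18)]);Y=np.array([-X[1],X[0]])
e=plane(c,f([(210,115),(203,152)]),.05)[:,:2].mean(0); d=e-[.579,.0763]; ang=np.arctan2(d@Y,-(d@X))
fr=plane(c,f([(592,180)]),.065)[0,:2]@X; home=np.array([.547,-.1605])@X+.011
print("spout ang",ang,"len",np.hypot(*d),"face minus contact home (mm)",(fr-home)*1e3)
if abs(ang-1.571)<.12 and abs(fr-home)<.012: print(sign_off())
E
```

```text
spout ang 1.5682368604289327 len 0.09671594879132585 face minus contact home (mm) -4.950672586249483
the job is handed in; nothing more can be done
None
```

The drip tray is fully home and the spout is at its left stop along the tray front (measured 1.568 rad against 1.571). The beaker, tin and spoon are where they were, and I handed the job in at about 17 s.

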